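Set the polarizer ring of the inspection light

ROBOT

A 6-joint arm with a two-finger parallel gripper is mounted at the origin on the work surface. World frame = base frame: x ahead of the robot, y to its left, z up, the work surface at z = 0. Lengths are in mm, angles in rad, forces in N, time in s.
With the tool pointing down it reaches from about 350 to 775 mm from the base axis. Payload 7.3 kg.
Tool frame: the origin (TCP) lies at the very end of the fingers, on their centre line; the grasp point (between the pads) lies 19 mm behind it; z points along the fingers, y is the line along which they close (so a half turn about z gives the same grasp; the last joint's range is limited). The gripper opens to 92 mm and grips with 3 to 60 N. Pads are 19 mm wide; open, the fingers measure 130 mm over their backs; the gripper's body (75 mm by 190 mm) begins 47 mm behind the grasp point.
Start: joints at [-1.287, 0.342, 1.524, -0, 1.275, -0.146], TCP at [218.786, -477.261, 226.741] pointing down, gripper open.
Joint ranges: [-2.53, 2.53], [-0.77, 2.02], [0.04, 2.7], [-1, 4.14], [0.28, 2.66], [-3.11, 3.11]. Speed limits (rad/s): [2.57, 2.57, 3.14, 3.14, 3.14, 3.14].

INTERFACE

Orientations are given as [roll, pitch, yaw] about the fixed x, y, z axes, in that order (R = Rz(yaw) Ry(pitch) Rx(roll)).
In Python, from plant import * gives the robot as it stands.
- The arm moves only by the tool arm_command, never from a script. Its arguments are lists of equal length, an entry for each row: "gripper": the finger opening in mm, from 0 to 91.8; "dp": the shift along the tool's x, y, z in units of 25 mm (1.0 is 25 mm), a list of three; "twist": the turn about the tool's z in units of 5 degrees (1.0 is 5 degrees). A call has exactly 5 rows; each row shifts and turns the commanded pose from where the row before left it, along the tool's axes as they then stand; what a row does not reach is not made up. A row lasts 1/8 s, in which the tool goes at most 62.5 mm and 10.7 degrees, less where a joint would pass 70% of its speed; a pose out of reach is approached as far as the arm can. A call is refused whole if a number of a shift passes 1 or a number of a turn 1, either way. A call with a gripper value outside its range is refused whole. The fingers move at their own pace and stop on an object; the grip force is fixed at half the most. Time passes only in rows, so rows that do not move let the fingers close, or fill a call up. It gives the time, the measured TCP pose, the force, the opening and the grip force at its end, in the units of the state.
- get_obs(): the state, without advancing time (a new reading comes with each control period).
- capture(name): name is "scene" or "top"; returns the picture (384x512x3 uint8, red, green, blue); there is no depth.
- get_calibration(name): a dict with "mtx" (3x3 intrinsics, pixels), "position" and "attitude" of the camera in the world. Camera axes: x right, y down, z forward; pixel columns grow to the right and rows downward; lengths in mm; the calibration is good to about 2 mm. A picture is of the moment at which its call begins. get_calibration takes no time and is no camera call.
- close_job(): hands the job in; it is judged then, once.
The state is a dict: "time": time; "joint_positions": joint angles; "dq": joint speeds; "tau": joint torques, N m; "tool_pos": TCP position; "tcp_rot": TCP orientation; "contact_force": force on the tool from outside, world axes, zero at the start; "moment": the same for the moment, N m; "grip_width": finger opening in mm; "finger_force": force on a finger pad.
Only numpy, scipy, OpenCV 4.12 (cv2) and the standard library are available. Lean on these libraries where they do the work, as an engineer would, in place of code of your own. Each camera call takes 0.05 s, during which the arm holds its last target. There are 200 camera calls.

TASK

At the tray inspection light, push the ring's lever round by its orange pin with your fingertips until its pointer aims at the red dot on the scale. Leave it there and only then press the green button fully down, and let it come up again. Everything is only touched and pushed: do not lift the ring out of its seat, do not press the yellow button, and leave the tray on the light and the other things on the bench where they are.

Things in the scene. Friction and masses are not known exactly. Their poses are not given: they have to be found in the camera images.
- station: inspection light plate, a white round housing 244 mm in diameter and 30 mm high with a blue band, fixed to the bench. Origin: centre of its underside, at bench height; its z axis (up) is the axis of the polarizer ring. Its yaw varies; its own -x axis is the middle of the scale. The top face is flat, at 30 mm.
- ring (a joint): turn of the polarizer ring about the station's upright axis, rad: 0 when the lever points along the station's own -x, growing anticlockwise seen from above, stops at -1.3 and 1.3. Turns stiffly with about 2 N pushed at the pin and stays where it is left. An aluminium lever, 14 mm wide, its top 42 mm above the bench, sticks out of the ring and ends in a narrow pointer 103 mm from the axis.
- lift (a joint): height of the polarizer ring above its seat, m: 0 seated. The ring is black, outside diameter 124 mm, inside 96 mm, its underside 32 mm and its top 44 mm above the bench. The ring (0.35 kg with its seat) only lies in its seat and would rise up to 30 mm if lifted.
- pin_top (a point): centre of the top face of the orange pin on the lever: an upright round pin 12 mm in diameter, standing from 42 to 82 mm above the bench, 85 mm from the ring's axis. Push it sideways, along the circle about the station's axis.
- pointer (a point): the point that the lever's pointer aims at: on the lever's centre line, 110 mm from the ring's axis (7 mm beyond the end of the pointer), at the radius of the dots and 33 mm above the bench.
- dot_red: red dot on the scale, the mark to set: a flat disc 14 mm in diameter, 2 mm thick, on the top of the light plate, 110 mm from the ring's axis. Origin: centre of its underside. Blue, yellow and black dots of the same size sit at the other scale places (-1.0, -0.5, 0.5 and 1.0 rad of the ring's turn); which is where varies.
- lamp_top (a point): centre of the top face of the green push button (32 mm in diameter) 22 mm above the bench, in its small grey housing (48 mm in diameter, 12 mm high), fixed to the bench left or right of the light plate. It is pressed straight down.
- lamp (a joint): travel of the green button, m: 0 up, 0.006 fully down (5 N); it springs back up.
- call_top (a point): centre of the top face of the yellow push button, the same kind, on the other side; do not press.
- call (a joint): travel of the yellow button, m: 0 up, 0.006 fully down.
- stage_tray: a light grey lash tray, 40 x 58 x 8 mm with two black lashes on top, lying on the light plate in the middle of the ring, its underside 30 mm above the bench. Loose bystander; leave it alone. Origin: centre of its underside.
- tray_a: a light grey lash tray, 40 x 58 x 8 mm with two black lashes on top, lying on the bench at the left. Loose bystander; leave it alone. Origin: centre of its underside.
- tray_b: a light grey lash tray, 40 x 58 x 8 mm with two black lashes on top, lying on the bench at the right. Loose bystander; leave it alone. Origin: centre of its underside.
- tweezers: steel tweezers, 120 mm long, 6 mm high, lying on the bench between the robot and the light plate. Loose bystander; leave it alone. Origin: centre of its underside.
- spray: white bottle with a blue cap, 52 mm in diameter, 110 mm high, beyond the light plate. Loose bystander; leave it alone. Origin: centre of its underside.
- tape: blue tape roll lying flat, 84 mm in diameter, 24 mm high, beyond the light plate. Loose bystander; leave it alone. Origin: centre of its underside.
- jar: small glass jar with a black lid, 48 mm in diameter, 50 mm high, beyond the light plate. Loose bystander; leave it alone. Origin: centre of its underside.
Things that resemble listed ones, but are neither listed nor needed, are in the scene too. Leave any purple look-alike of the part that bears call_top alone.

How it is judged:
By the outcome, as a careful person would: the job done as asked, in the order asked, and still so for the second after the job is handed in, with the robot touching nothing.
It also fails if it takes over 43 s, if anything falls off the work surface, if the arm or the gripper's body presses on something with over 40 N, if the wrist force passes 120 N, or if a joint passes its speed limit or range.

## Working session

There is one attempt and no reset: what is moved stays moved. The work goes in short steps, Python scripts to look and compute and a tool call to move; the robot and the scene stay as the last step left them, time stands still between calls to the robot, and variables do not carry over. Pictures are saved under pics/ and viewed, at most 10 in all, crops included, and the job is handed in when it is done.

Besides the shell and the picture viewer there is one more tool, called after "Call:" as name(argument=value, ...), one argument or row to a line, values as JSON. arm_command: Moves the arm, as the interface text tells. Its arguments: {"type":"object","properties":{"gripper":{"type":"array"},"dp":{"type":"array"},"twist":{"type":"array"}},"required":["gripper","dp","twist"]}

```bash
mkdir -p pics; cat > h.py <<'E'
from plant import *
import numpy as np, cv2
from scipy.spatial.transform import Rotation as Ro
def ray(name,u,v,z):
    c=get_calibration(name);K=np.array(c["mtx"]);p=np.array(c["position"]);a=np.array(c["attitude"])
    R=a if a.shape==(3,3) else Ro.from_euler("xyz",a).as_matrix()
    d=R@np.linalg.solve(K,[u,v,1]);return p+d*(z-p[2])/d[2]
def snap(name,f,crop=None,s=1.5):
    im=capture(name)
    if crop: x0,y0,x1,y1=crop;im=im[y0:y1,x0:x1]
    cv2.imwrite(f"pics/{f}.png",cv2.resize(im,None,fx=s,fy=s,interpolation=2)[:,:,::-1])
E
python3 - <<'E'
from h import *
snap("top","t1");snap("scene","s1")
for n in("top","scene"):print(get_calibration(n))
print(get_obs())
E
```

```text
{'mtx': array([[464.02201763,   0.        , 258.41636817],
       [  0.        , 464.02201763, 191.25777547],
       [  0.        ,   0.        ,   1.        ]]), 'position': array([ 394.55514758,   -7.15951944, 1273.83524924]), 'attitude': array([-2.97224718, -0.01042169, -1.56288359])}
{'mtx': array([[499.63183649,   0.        , 259.98768255],
       [  0.        , 499.63183649, 189.09191676],
       [  0.        ,   0.        ,   1.        ]]), 'position': array([ 987.4879858 ,  738.18943806, 1303.13404709]), 'attitude': array([-2.53628811, -0.00933182,  2.66375872])}
{'time': 0.1, 'joint_positions': array([-1.28696352e+00,  3.42631280e-01,  1.52488407e+00,  2.18494870e-05,
        1.27538458e+00, -1.46004599e-01]), 'dq': array([-0.00027086, -0.00296524, -0.00162264,  0.0001816 , -0.0016243 ,
       -0.00128227]), 'tau': array([ 1.25245693e-03, -4.32006383e+01, -2.44694960e+01,  7.19551393e-02,
        5.26176696e-02, -6.50677021e-05]), 'tool_pos': array([ 218.70743964, -476.90145582,  226.1388122 ]), 'tcp_rot': array([-3.14030232e+00, -2.10863812e-04,  4.29830894e-01]), 'contact_force': array([0.05504176, 0.09003708, 0.37848861]), 'moment': array([-0.0524518 , -0.04464912, -0.01986476]), 'finger_force': 0.0, 'grip_width': 91.72869286728181}
```

View pics/t1.png

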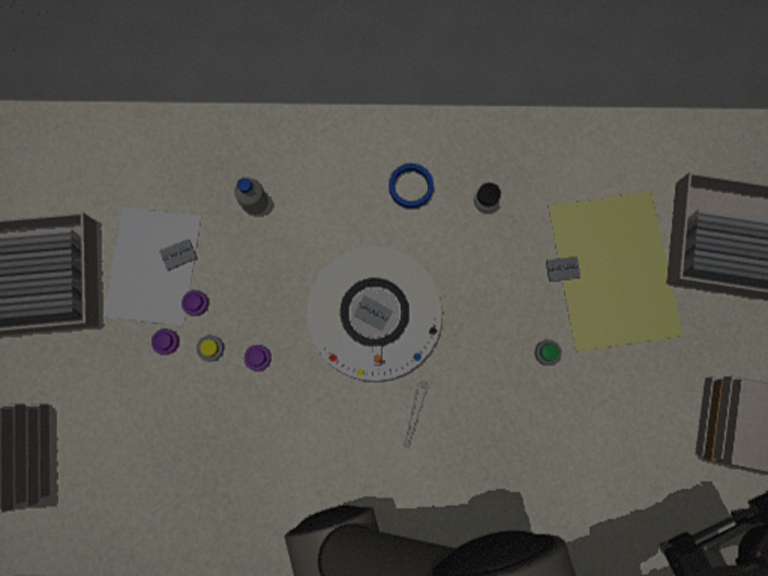

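View pics/s1.png

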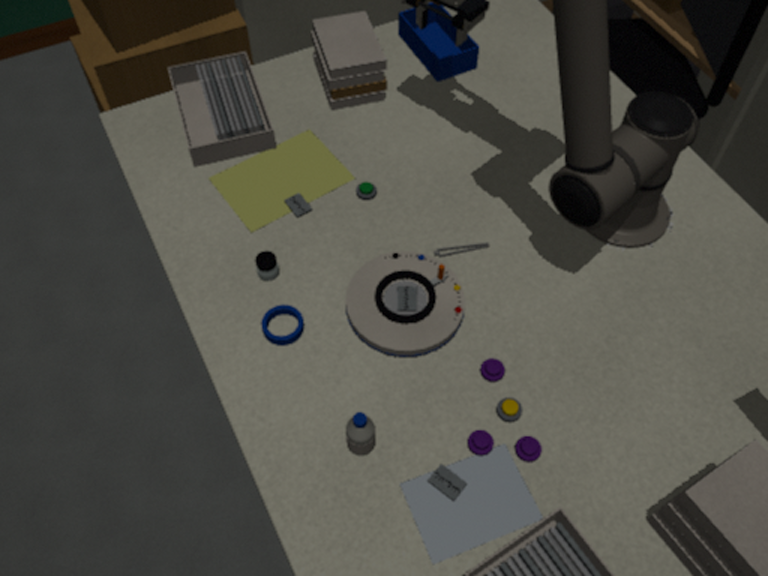

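The top view, in 1.5x pixels, shows the station centred at (374,313), the orange pin at (378,358) and the red dot at (333,358). The other dots are yellow (360,372), blue (417,356) and black (433,330). The candidates for the button are green (548,352), yellow (208,348), and purple (194,302), (165,341) and (257,357). I choose the green one. The red dot's rivals are the other three dots and the orange pin. I'll check both in one close crop.

```bash
python3 - <<'E'
from h import *
im=capture("top")
a=cv2.resize(im[160:260,200:300],None,fx=5.5,fy=5.5,interpolation=cv2.INTER_CUBIC)
b=cv2.resize(im[215:255,345:385],None,fx=5.5,fy=5.5,interpolation=cv2.INTER_CUBIC)
o=np.zeros((550,780,3),np.uint8);o[:,:550]=a;o[:220,555:775]=b
cv2.imwrite("pics/c1.png",np.clip(o[:,:,::-1]*1.5,0,255).astype(np.uint8))
# colour centroids
hsv=cv2.cvtColor(im,cv2.COLOR_RGB2HSV)
def cen(lo,hi,box,s=110):
    x0,y0,x1,y1=box;m=cv2.inRange(hsv[y0:y1,x0:x1],(lo,s,50),(hi,255,255))
    n,l,st,c=cv2.connectedComponentsWithStats(m);return [(tuple(np.round(c[i]+[x0,y0],1)),st[i,4]) for i in range(1,n) if st[i,4]>3]
B=(200,160,300,260)
for k,lo,hi in(("red",0,5),("orange",6,18),("yellow",20,33),("blue",100,130)):print(k,cen(lo,hi,B))
print("red2",cen(170,180,B));print("green",cen(50,90,(345,215,385,255)))
E
```

```text
red [((np.float64(221.5), np.float64(238.0)), np.int32(16))]
orange [((np.float64(251.5), np.float64(238.5)), np.int32(16))]
yellow [((np.float64(239.6), np.float64(247.6)), np.int32(15))]
blue [((np.float64(277.6), np.float64(237.4)), np.int32(15))]
red2 []
green [((np.float64(365.9), np.float64(234.2)), np.int32(99))]
```

View pics/c1.png

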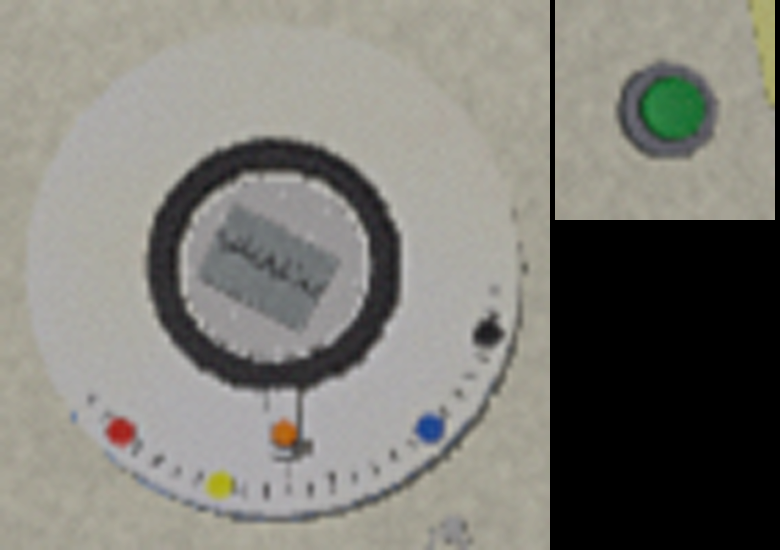

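```bash
python3 - <<'E'
from h import *
from scipy.optimize import least_squares as LS
px=[(221.5,238),(239.6,247.6),(277.6,237.4),(200+487/5.5-.5,160+332/5.5-.5)];a=np.array([-1,-.5,.5,1])
P=np.array([ray("top",*p,32)[:2] for p in px])
f=lambda s:(s[:2]-110*np.c_[np.cos(a+s[2]),np.sin(a+s[2])]-P).ravel()
r=LS(f,[520,0,0]);x,y,w=r.x;print(r.x,r.fun.round(1))
pin=ray("top",251.5,238.5,82)[:2];d=pin-[x,y];th=np.arctan2(-d[1],-d[0])-w
print("pin",pin,np.hypot(*d),"turn",th)
t=np.array([x,y])-85*np.array([np.cos(w-1),np.sin(w-1)]);print("pin target",t)
print("green",ray("top",365.9,234.2,22), "yellow",ray("top",208/1.5,348/1.5,22))
for n,u,v in(("scene",441/1.5,267/1.5),):print("pin from scene",ray(n,u,v,82))
print("scene green",ray("scene",366/1.5,188/1.5,22),"red",ray("scene",458/1.5,310/1.5,32))
print("tweezers",ray("top",424/1.5,384/1.5,3),ray("top",407/1.5,446/1.5,3))
E
```

```text
[5.61652386e+02 6.12133091e+00 2.73969283e-01] [-0.2  0.1 -0.1  0.4  0.5 -0.1 -0.3 -0.4]
pin [475.53455263  -1.22672081] 86.43075336460504 turn -0.18884990067638424
pin target [498.08806705  62.5533903 ]
green [ 493.85535924 -309.75572086   22.        ] yellow [494.42570449 302.66357844  22.        ]
pin from scene [478.49807399   3.55179309  82.        ]
scene green [ 495.99965845 -303.75692734   22.        ] red [480.02000238  82.20707082  32.        ]
tweezers [434.25073301 -85.94442405   3.        ] [324.44417298 -55.51361123   3.        ]
```

The crop confirms the orange pin on the lever, the red dot at the far left end (turn -1.0), and the only green button on the right. First I move above the pin with the fingers at 36 mm, so they can straddle it without gripping.

Call:
arm_command(
  gripper=[36, 36, 36, 36, 36],
  dp=[
    [0.87, -0.65, 0.1],
    [0.87, -0.65, 0.1],
    [0.87, -0.65, 0.1],
    [0.87, -0.65, 0.1],
    [0.87, -0.65, 0.1],
  ],
  twist=[0, 0, 0, 0, 0],
)

```text
time: 0.78
tool_pos: [284.1, -357.2, 214.0]
tcp_rot: [-3.141, -0.0, 0.43]
contact_force: [-0.0, -0.3, 0.1]
grip_width: 46.2
finger_force: 0.0
```

Call:
arm_command(
  gripper=[36, 36, 36, 36, 36],
  dp=[
    [0.87, -0.65, 0.2],
    [0.87, -0.65, 0.2],
    [0.87, -0.65, 0.2],
    [0.87, -0.65, 0.2],
    [0.87, -0.65, 0.2],
  ],
  twist=[0, 0, 0, 0, 0],
)

```text
time: 1.4
tool_pos: [349.0, -238.0, 189.0]
tcp_rot: [-3.141, 0.0, 0.43]
contact_force: [0.9, -0.6, -0.0]
grip_width: 36.0
finger_force: 0.0
```

Call:
arm_command(
  gripper=[36, 36, 36, 36, 36],
  dp=[
    [0.87, -0.65, 0.2],
    [0.87, -0.65, 0.2],
    [0.87, -0.65, 0.2],
    [0.87, -0.65, 0.2],
    [0.87, -0.65, 0.2],
  ],
  twist=[0, 0, 0, 0, 0],
)

```text
time: 2.02
tool_pos: [414.0, -118.9, 163.9]
tcp_rot: [-3.141, 0.0, 0.43]
contact_force: [0.4, 1.0, -0.2]
grip_width: 35.6
finger_force: 0.0
```

Call:
arm_command(
  gripper=[36, 36, 36, 36, 36],
  dp=[
    [0.87, -0.65, 0.2],
    [0.87, -0.65, 0.2],
    [0.87, -0.65, 0.2],
    [0.87, -0.65, 0.2],
    [0.87, -0.65, 0.2],
  ],
  twist=[0, 0, 0, 0, 0],
)

```text
time: 2.65
tool_pos: [479.0, 0.3, 138.9]
tcp_rot: [-3.141, 0.0, 0.43]
contact_force: [0.4, -1.0, -0.0]
grip_width: 36.1
finger_force: 0.0
```

Call:
arm_command(
  gripper=[36, 36, 36, 36, 36],
  dp=[
    [0, 0, 0],
    [0, 0, 0],
    [0, 0, 0],
    [0, 0, 0],
    [0, 0, 0],
  ],
  twist=[1, 1, 1, 1, 0],
)

```text
time: 3.28
tool_pos: [478.7, -0.6, 139.0]
tcp_rot: [-3.142, 0.0, 0.081]
contact_force: [-0.0, -0.5, 0.4]
grip_width: 36.0
finger_force: 0.0
```

```bash
python3 - <<'E'
from h import *
snap("scene","s2",(220,100,380,220),5)
E
```

```text
(no output)
```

View pics/s2.png

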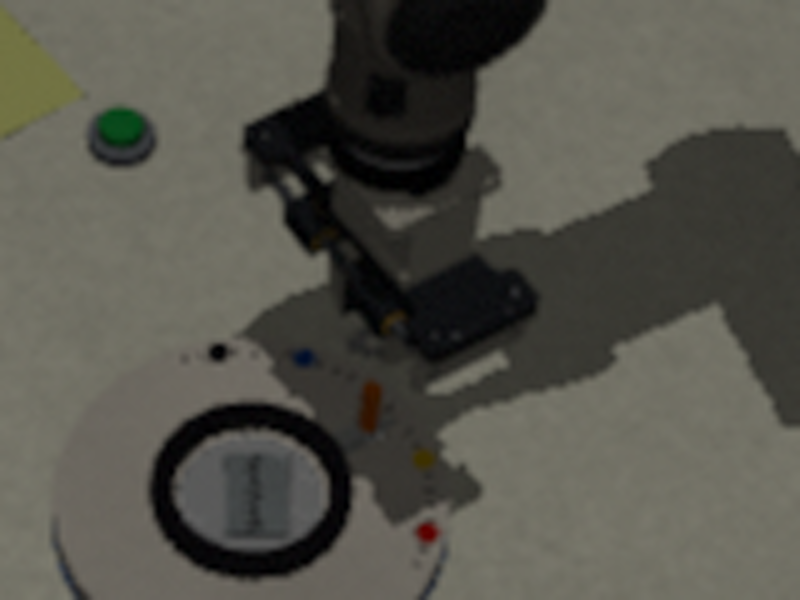

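The fingers, at crop (320,240) and (395,330), hang above the pin with its top at (372,385). Descending to straddle it.

Call:
arm_command(
  gripper=[36, 36, 36, 36, 36],
  dp=[
    [0.04, 0, 0.65],
    [0.04, 0, 0.65],
    [0, 0, 0.65],
    [0, 0, 0.65],
    [0, 0, 0.6],
  ],
  twist=[0, 0, 0, 0, 0],
)

```text
time: 3.95
tool_pos: [480.7, -0.4, 58.6]
tcp_rot: [3.142, 0.0, 0.083]
contact_force: [0.6, 0.0, -0.6]
grip_width: 36.0
finger_force: 0.0
```

Call:
arm_command(
  gripper=[36, 36, 36, 36, 36],
  dp=[
    [-0.07, -0.24, 0],
    [-0.07, -0.24, 0],
    [0.055, -0.295, 0],
    [0.055, -0.295, 0],
    [0.055, -0.295, 0],
  ],
  twist=[0, 0, 1, 1, 1],
)

```text
time: 4.58
tool_pos: [480.6, 33.6, 59.9]
tcp_rot: [3.141, -0.001, -0.183]
contact_force: [-1.3, -2.4, -2.6]
grip_width: 36.2
finger_force: 1.1
```

Call:
arm_command(
  gripper=[36, 36, 36, 36, 36],
  dp=[
    [0.055, -0.295, 0],
    [0.055, -0.295, 0],
    [0.055, -0.295, 0],
    [0.055, -0.295, 0],
    [0, 0, 0],
  ],
  twist=[1, 1, 1, 1, 0],
)

```text
time: 5.2
tool_pos: [495.1, 60.1, 59.8]
tcp_rot: [-3.141, -0.001, -0.528]
contact_force: [0.1, 0.1, 0.3]
grip_width: 35.9
finger_force: 0.0
```

```bash
python3 - <<'E'
from h import *
snap("scene","s3",(220,100,380,220),5)
E
```

```text
(no output)
```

View pics/s3.png

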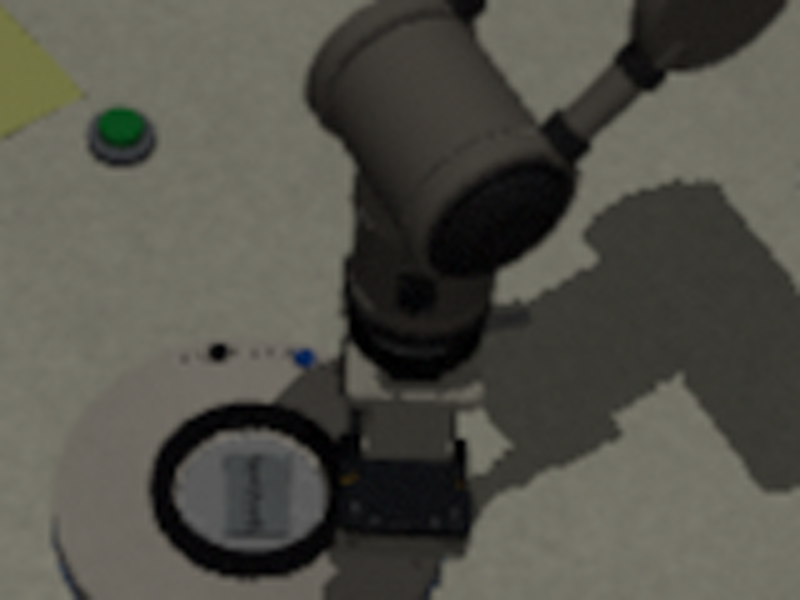

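The gripper hides the pin. Estimated from the pad contact, about 10.6° remain, so I push 9° more, back off, rise and look.

Call:
arm_command(
  gripper=[36, 36, 36, 36, 36],
  dp=[
    [0.055, -0.295, 0],
    [0.045, -0.235, 0],
    [0, 0, 0],
    [0, 0.3, 0],
    [0, 0.1, -0.2],
  ],
  twist=[1, 0.8, 0, 0, 0],
)

```text
time: 5.88
tool_pos: [496.9, 61.1, 64.1]
tcp_rot: [3.141, 0.001, -0.687]
contact_force: [0.1, -0.1, -0.1]
grip_width: 36.0
finger_force: 0.0
```

Call:
arm_command(
  gripper=[36, 36, 36, 36, 36],
  dp=[
    [0, 0, -0.7],
    [0, 0, -1],
    [0, 0, -1],
    [-1, 0, -0.5],
    [-1, 0, -0.5],
  ],
  twist=[0, 0, 0, 0, 0],
)

```text
time: 6.5
tool_pos: [458.5, 93.3, 157.6]
tcp_rot: [-3.141, -0.001, -0.687]
contact_force: [-1.1, -0.1, 0.1]
grip_width: 35.9
finger_force: 0.0
```

Call:
arm_command(
  gripper=[36, 36, 36, 36, 36],
  dp=[
    [-1, 0.3, 0],
    [-1, 0.8, 0],
    [-0.5, 0.8, 0],
    [0, 0.8, 0],
    [0, 0, 0],
  ],
  twist=[0, 0, 0, 0, 0],
)

```text
time: 7.12
tool_pos: [367.3, 80.3, 157.1]
tcp_rot: [-3.141, -0.001, -0.688]
contact_force: [0.1, -0.3, 0.3]
grip_width: 35.7
finger_force: 0.0
```

```bash
python3 - <<'E'
from h import *
im=capture("top");im2=capture("scene")
f=lambda a:cv2.resize(a,None,fx=4,fy=4,interpolation=cv2.INTER_CUBIC)
o=np.hstack([f(im[170:260,200:290]),f(im2[150:240,220:320])])
cv2.imwrite("pics/c2.png",np.clip(o[:,:,::-1]*1.5,0,255).astype(np.uint8))
E
```

```text
(no output)
```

View pics/c2.png

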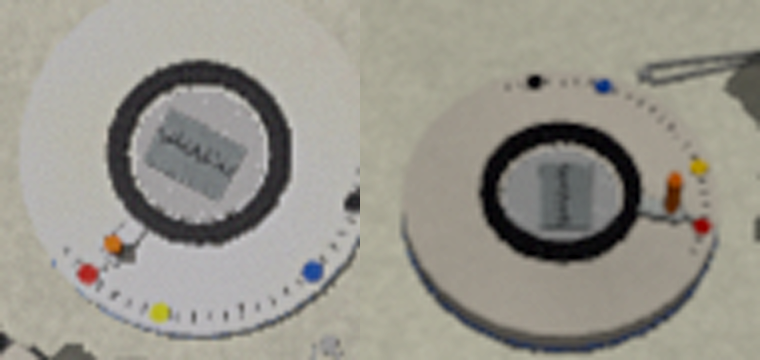

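The pin sits at crop (112,243) in the top view, just short of the red dot at (88,273). Measuring the turn that remains.

```bash
cat > m.py <<'E'
from h import *
c=np.array([561.65,6.12]);w=.274
def meas():
    for n,B in(("top",(200,210,260,255)),("scene",(280,180,315,215))):
        im=capture(n);x0,y0,x1,y1=B
        hs=cv2.cvtColor(im,cv2.COLOR_RGB2HSV)[y0:y1,x0:x1]
        def cen(lo,hi,top=False):
            m=cv2.inRange(hs,(lo,110,50),(hi,255,255));y,x=np.nonzero(m)
            return x.mean()+x0,y.mean()+y0,len(x),y.min()+y0,y.max()+y0
        o=cen(6,18);r=cen(0,5)
        print(n,"pin",np.round(o,1),"red",np.round(r,1))
        z=82 if n=="top" else 62
        p=ray(n,o[0],o[1],z)[:2];q=ray(n,r[0],r[1],32)[:2]
        an=lambda v:np.arctan2(-v[1],-v[0])
        print(" pin",p,np.hypot(*(p-c)),"turn",an(p-c)-w,"red",q,an(q-c)-w)
E
python3 -c "from m import *; meas()"
```

```text
top pin [227.9 230.7  16.  229.  233. ] red [221.5 238.   16.  236.  240. ]
 pin [495.00840489  59.45430825] 85.35602284305365 turn -0.9489333522933057 red [479.5717441   79.03648322] -1.0003566463972287
scene pin [297.9 197.6  31.  193.  202. ] red [304.8 206.1  13.  205.  208. ]
 pin [495.45980193  59.86355168] 85.26143129992336 turn -0.955988999012584 red [480.2627151   79.70489622] -1.0090936115357152
```

The push model agrees with the camera: turn -0.954, about 4 mm short. I go back over the pin and push the rest.

Call:
arm_command(
  gripper=[36, 36, 36, 36, 36],
  dp=[
    [0.9, -0.54, 0],
    [0.9, -0.54, 0],
    [0.9, -0.54, 0],
    [0.9, -0.54, 0],
    [0.9, -0.54, 0],
  ],
  twist=[0, 0, 0, 0, 0],
)

```text
time: 7.95
tool_pos: [499.0, 61.9, 156.4]
tcp_rot: [3.141, 0.0, -0.687]
contact_force: [-0.0, 0.4, 0.8]
grip_width: 36.0
finger_force: 0.0
```

Call:
arm_command(
  gripper=[36, 36, 36, 36, 36],
  dp=[
    [0, 0, 0.5],
    [0, 0, 0.9],
    [0, 0, 0.9],
    [0, 0, 0.9],
    [0, 0, 0.7],
  ],
  twist=[0, 0, 0, 0, 0],
)

```text
time: 8.57
tool_pos: [496.0, 62.1, 57.5]
tcp_rot: [3.14, 0.002, -0.687]
contact_force: [0.9, -0.3, 0.2]
grip_width: 35.9
finger_force: 0.0
```

Call:
arm_command(
  gripper=[36, 36, 36, 36, 36],
  dp=[
    [0.02, -0.25, 0],
    [0.02, -0.15, 0],
    [0, -0.1, 0],
    [0, -0.05, 0],
    [0, 0, 0],
  ],
  twist=[0, 0, 0, 0, 0],
)

```text
time: 9.2
tool_pos: [507.2, 71.7, 59.5]
tcp_rot: [-3.141, -0.0, -0.687]
contact_force: [-1.0, 0.1, -0.2]
grip_width: 35.9
finger_force: 0.6
```

Call:
arm_command(
  gripper=[36, 36, 36, 36, 36],
  dp=[
    [0, 0.25, 0],
    [0, 0.2, 0],
    [0, 0, -0.7],
    [0, 0, -1],
    [0, 0, -1],
  ],
  twist=[0, 0, 0, 0, 0],
)

```text
time: 9.82
tool_pos: [499.9, 62.6, 127.4]
tcp_rot: [-3.142, -0.0, -0.688]
contact_force: [0.8, 0.2, -1.0]
grip_width: 35.7
finger_force: 0.0
```

Call:
arm_command(
  gripper=[0, 0, 0, 0, 0],
  dp=[
    [-1, 0.3, -0.5],
    [-1, 0.8, -0.5],
    [-1, 1, 0],
    [-1, 1, 0],
    [-0.5, 1, 0],
  ],
  twist=[0, 0, 0, 0, 0],
)

```text
time: 10.45
tool_pos: [346.5, 55.0, 151.8]
tcp_rot: [-3.141, -0.0, -0.687]
contact_force: [1.0, -0.8, 0.6]
grip_width: 0.4
finger_force: 0.0
```

```bash
python3 - <<'E'
from m import *
meas()
im=capture("top");im2=capture("scene")
f=lambda a:cv2.resize(a,None,fx=4,fy=4,interpolation=cv2.INTER_CUBIC)
o=np.hstack([f(im[170:260,200:290]),f(im2[150:240,220:320])])
cv2.imwrite("pics/c3.png",np.clip(o[:,:,::-1]*1.5,0,255).astype(np.uint8))
E
```

```text
top pin [226.9 229.8  17.  228.  232. ] red [221.5 238.   16.  236.  240. ]
 pin [497.20390564  62.05282854] 85.33334862206584 turn -0.9887951433008956 red [479.5717441   79.03648322] -1.0003566463972287
scene pin [297.7 198.4  30.  194.  203. ] red [305.  206.2  12.  205.  208. ]
 pin [497.49392558  61.99592847] 85.0771489090739 turn -0.9905244540846436 red [480.01071546  80.19564706] -1.010862693679907
```

View pics/c3.png

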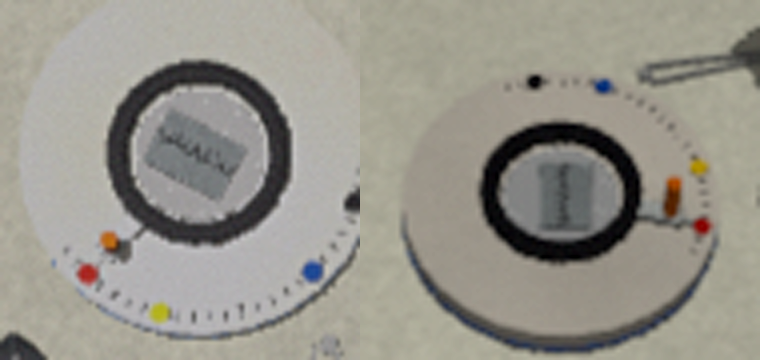

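The pointer aims at the red dot: turn about -0.99 to -1.0 in both views, and the tray has not moved. Next, go above the green button with the fingers closed.

Call:
arm_command(
  gripper=[0, 0, 0, 0, 0],
  dp=[
    [0.92, 0.5, 0],
    [0.92, 0.5, 0],
    [0.92, 0.5, 0],
    [0.92, 0.5, 0],
    [0.92, 0.5, 0],
  ],
  twist=[0, 0, 0, 0, 0],
)

```text
time: 11.28
tool_pos: [399.0, -67.3, 151.7]
tcp_rot: [-3.141, -0.001, -0.687]
contact_force: [-0.2, 0.3, -0.6]
grip_width: 0.5
finger_force: 0.0
```

Call:
arm_command(
  gripper=[0, 0, 0, 0, 0],
  dp=[
    [0.92, 0.5, 0],
    [0.92, 0.5, 0],
    [0.92, 0.5, 0],
    [0.92, 0.5, 0],
    [0.92, 0.5, 0],
  ],
  twist=[0, 0, 0, 0, 0],
)

```text
time: 11.9
tool_pos: [448.1, -188.8, 151.5]
tcp_rot: [-3.141, -0.001, -0.687]
contact_force: [-0.5, -0.3, 0.2]
grip_width: 0.3
finger_force: 0.0
```

Call:
arm_command(
  gripper=[0, 0, 0, 0, 0],
  dp=[
    [0.92, 0.5, 0.2],
    [0.92, 0.5, 0.5],
    [0.92, 0.5, 0.8],
    [0.92, 0.5, 0.8],
    [0.92, 0.5, 0.7],
  ],
  twist=[0, 0, 0, 0, 0],
)

```text
time: 12.52
tool_pos: [497.1, -310.0, 75.3]
tcp_rot: [-3.141, -0.0, -0.687]
contact_force: [-0.2, -0.7, 1.2]
grip_width: 0.5
finger_force: 0.0
```

Call:
arm_command(
  gripper=[0, 0, 0, 0, 0],
  dp=[
    [0, 0, 0.4],
    [0, 0, 0],
    [0, 0, 0],
    [0, 0, 0],
    [0, 0, 0],
  ],
  twist=[0, 0, 0, 0, 0],
)

```text
time: 13.15
tool_pos: [496.1, -308.6, 67.4]
tcp_rot: [3.142, -0.001, -0.687]
contact_force: [-0.6, -0.9, -0.4]
grip_width: 0.3
finger_force: 0.0
```

```bash
python3 - <<'E'
from h import *
snap("scene","s4",(200,70,320,160),6)
print(get_obs()["tool_pos"])
E
```

```text
[ 496.02382056 -308.63357016   67.29652091]
```

View pics/s4.png

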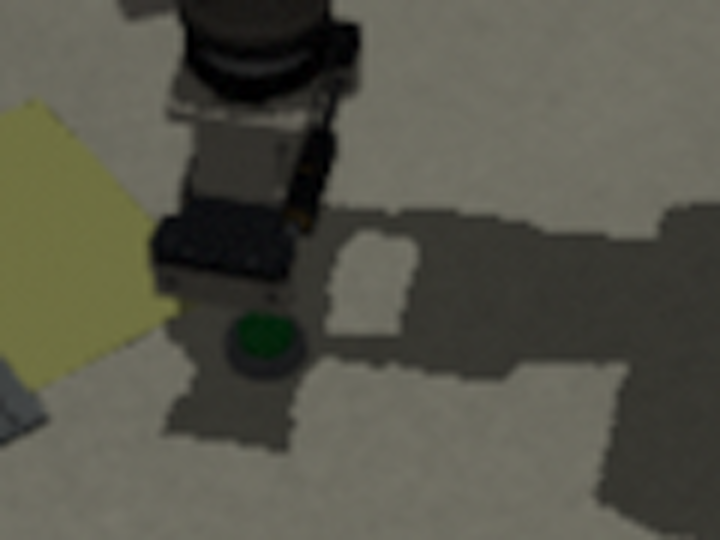

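```bash
python3 - <<'E'
from h import *
c=get_calibration("scene");R=Ro.from_euler("xyz",c["attitude"]).as_matrix()
def pr(p):
    q=c["mtx"]@(R.T@(np.array(p)-c["position"]));q=q[:2]/q[2];return (q-[200,70])*6
for z in(67.3,22,12):print(z,pr([496,-308.6,z]))
for z in(22,):print(ray("scene",200+265/6-.4,70+333/6-.4,z))
E
```

```text
67.3 [258.77114534 271.50889203]
22 [260.23302782 326.32540052]
12 [260.54720185 338.10604861]
[ 496.23891881 -305.07182375   22.        ]
```

The button is at crop (265,333) and the TCP projects to (260,326), so the fingertips are within 4 mm of its centre. Pressing.

Call:
arm_command(
  gripper=[0, 0, 0, 0, 0],
  dp=[
    [-0.05, -0.03, 0.6],
    [0, 0, 0.6],
    [0, 0, 0.5],
    [0, 0, 0.1],
    [0, 0, 0.1],
  ],
  twist=[0, 0, 0, 0, 0],
)

```text
time: 13.82
tool_pos: [495.1, -307.2, 19.1]
tcp_rot: [3.142, 0.001, -0.687]
contact_force: [-2.3, 1.3, 3.4]
grip_width: 0.2
finger_force: 1.6
```

Call:
arm_command(
  gripper=[0, 0, 0, 0, 0],
  dp=[
    [0, 0, 0.06],
    [0, 0, 0.06],
    [0, 0, 0],
    [0, 0, 0],
    [0, 0, 0],
  ],
  twist=[0, 0, 0, 0, 0],
)

```text
time: 14.45
tool_pos: [495.3, -307.3, 16.3]
tcp_rot: [3.142, 0.0, -0.687]
contact_force: [-3.3, 1.8, 5.5]
grip_width: 0.5
finger_force: 2.4
```

Nearly at the stop; a little further until the force rises clearly.

Call:
arm_command(
  gripper=[0, 0, 0, 0, 0],
  dp=[
    [0, 0, 0.04],
    [0, 0, 0.03],
    [0, 0, 0],
    [0, 0, 0],
    [0, 0, 0],
  ],
  twist=[0, 0, 0, 0, 0],
)

```text
time: 15.08
tool_pos: [495.4, -307.4, 16.1]
tcp_rot: [3.141, -0.001, -0.687]
contact_force: [-6.5, 4.2, 16.5]
grip_width: 0.1
finger_force: 8.3
```

The force jumped to 16 N at z = 16, so the button is on its stop. Rising.

Call:
arm_command(
  gripper=[0, 0, 0, 0, 0],
  dp=[
    [0, 0, -0.2],
    [0, 0, -0.4],
    [0, 0, -1],
    [0, 0, -1],
    [0, 0, -1],
  ],
  twist=[0, 0, 0, 0, 0],
)

```text
time: 15.7
tool_pos: [495.7, -307.7, 105.4]
tcp_rot: [-3.142, -0.001, -0.687]
contact_force: [-0.6, 0.1, 0.2]
grip_width: 0.4
finger_force: 0.0
```

Call:
arm_command(
  gripper=[0, 0, 0, 0, 0],
  dp=[
    [0, 0, -1],
    [0, 0, -0.5],
    [0, 0, 0],
    [0, 0, 0],
    [0, 0, 0],
  ],
  twist=[0, 0, 0, 0, 0],
)

```text
time: 16.32
tool_pos: [494.9, -307.0, 140.9]
tcp_rot: [3.142, 0.002, -0.687]
contact_force: [0.7, -0.3, -0.1]
grip_width: 0.5
finger_force: 0.0
```

```bash
python3 - <<'E'
from m import *
meas();snap("scene","s5")
E
```

```text
top pin [227.1 229.9  18.  228.  232. ] red [221.5 238.   16.  236.  240. ]
 pin [497.03865319  61.7561147 ] 85.26431489417048 turn -0.9848966293147547 red [479.5717441   79.03648322] -1.0003566463972287
scene pin [297.7 198.4  30.  194.  203. ] red [305.  206.2  12.  205.  208. ]
 pin [497.49392558  61.99592847] 85.0771489090739 turn -0.9905244540846436 red [480.01071546  80.19564706] -1.010862693679907
```

View pics/s5.png

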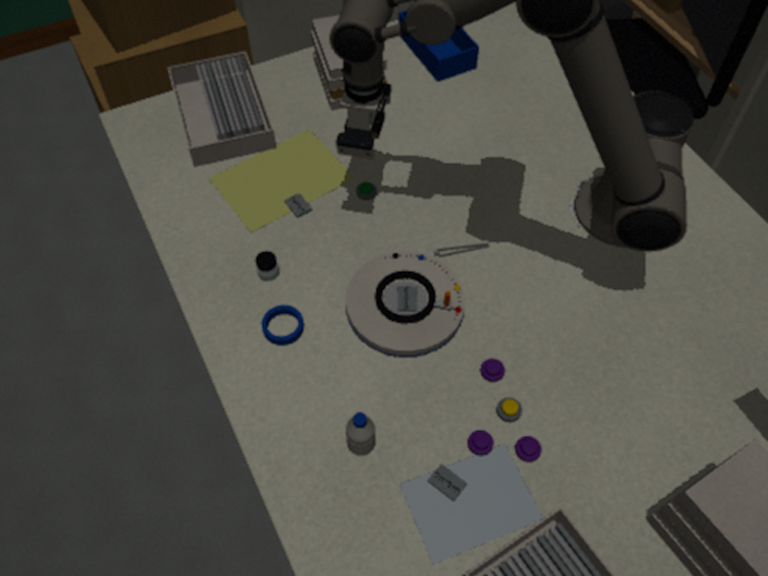

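The pointer, next to the red dot at (458,310), is unchanged. The green button at (366,190) is up, the bystanders are in place and the arm is clear.

```bash
python3 -c "from plant import *; print(close_job())"
```

```text
the job is handed in; nothing more can be done
None
```

The lever's pointer is set on the red dot (about 0.02 rad or less off by camera), the green button was then pressed to its stop and came back up, nothing else was moved, and the job is handed in.

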